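Line up a returned pump and hold the camera mast up for its photo

ROBOT

A 6-joint arm with a two-finger parallel gripper is mounted at the origin on the work surface. World frame = base frame: x ahead of the robot, y to its left, z up, the work surface at z = 0. Lengths are in mm, angles in rad, forces in N, time in s.
With the tool pointing down it reaches from about 325 to 850 mm from the base axis. Payload 4.4 kg.
Tool frame: the origin (TCP) lies between the finger pads; the fingertips stand 8 mm ahead of it and the grasp point (between the pads) lies 11 mm behind it; z points along the fingers, y is the line along which they close (so a half turn about z gives the same grasp; the last joint's range is limited). The gripper opens to 94 mm and grips with 3 to 60 N. Pads are 16 mm wide; open, the fingers measure 119 mm over their backs; the gripper's body (75 mm by 177 mm) begins 78 mm behind the grasp point.
Start: joints at [-1.417, 0.207, 1.542, -0, 1.393, -0.15], TCP at [171.998, -548.675, 213.447] pointing down, gripper open.
Joint ranges: [-2.73, 2.73], [-0.86, 2.22], [0.23, 2.46], [-1.11, 4.25], [0.08, 2.63], [-2.82, 2.82]. Speed limits (rad/s): [2.79, 2.79, 3.14, 3.14, 3.14, 3.14].

INTERFACE

Orientations are given as a rotation vector (axis times angle).
In Python, from workcell import robot, eyes, job_done gives the robot as it stands.
- The arm moves only by the tool play_rows, never from a script. Its argument "plan" is a list of rows, each a list of 7 numbers: the opening, from 0 (shut) to 1 (fully open), then the shift along the tool's x, y, z in mm, then the turn, a rotation vector about the tool's x, y, z in rad. A call has 1 to 5 rows; each row is the pose to reach, as a shift and turn from the pose commanded when the call began, along the tool's axes at that moment; what a row does not reach only later rows make up. A row lasts 1/12 s, in which the tool goes at most 41.7 mm and 7.16 degrees, less where a joint would pass 70% of its speed; a pose out of reach is approached as far as the arm can. A call with a gripper value outside its range is refused whole. The fingers move at their own pace and stop on an object; the grip force is fixed at half the most. Time passes only in rows, so rows that repeat a pose let the fingers close. It gives the time, the measured TCP pose, the force, the opening and the grip force at its end, in the units of the state.
- robot.observe(): the state, without advancing time (a new reading comes with each control period).
- eyes.grab_frame(name): name is "side" or "top" or "wrist"; returns (picture, depth): 420x560x3 uint8, red, green, blue; 420x560 float32, mm along the optical axis (not along the pixel's ray), 0 where there is no reading.
- eyes.get_calibration(name): a dict with "intrinsics" (3x3 intrinsics, pixels), "k1" (the pictures are not rectified: a ray, as slopes to the right and down, at radius r is drawn at 1 + k1 r^2 times it, then the intrinsics apply), "rvec" (rotation vector, rad) and "tvec" (3), from world to camera coordinates, as OpenCV has them; the wrist camera has in their place "hand_eye" (4x4, takes a point from camera to tool coordinates, whose origin is the TCP and whose axes are the flange's). Camera axes: x right, y down, z forward; pixel columns grow to the right and rows downward; lengths in mm; the calibration is good to about 2 mm. A picture is of the moment at which its call begins: read the wrist's pose just before it. get_calibration takes no time and is no camera call.
- job_done(): hands the job in; it is judged then, once.
Trained networks look in the newest picture that a camera, given by its name, has taken for a name from the list of things; names that differ only in an ending like _2 or _b are one class to them, and where a whole thing is asked for, a point or a joint stands for the part that bears it (a point fixed in the world has none). Each returns a list of dicts, best first, with "confidence" (0 to 1); they miss things now and then, are a little off and sometimes report something else, mostly with a low value. They report only what shows in the picture. A call takes as long as a camera call.
- eyes.masks_of(camera, target): "region" (420x560 bool, what is visible of it) and "rect" ([left, top, right, bottom] in pixels, round what is visible of it).
The state is a dict: "time_s": time; "joint_positions": joint angles; "dq": joint speeds; "joint_efforts": joint torques, N m; "tool_pos": TCP position; "tcp_rot": TCP orientation; "ft_force": force on the tool from outside, world axes, zero at the start; "torque": the same for the moment, N m; "opening": finger opening in mm; "grip_force": force on a finger pad.
Only numpy, scipy, OpenCV 4.12 (cv2) and the standard library are available. Lean on these libraries where they do the work, as an engineer would, in place of code of your own. Each camera call takes 0.05 s, during which the arm holds its last target. There are 200 camera calls.

TASK

Photograph the returned water pump: turn the small handwheel until the pump's shaft points straight at the camera mast, with the line on the turntable at the fixed index post, without touching the turntable or the pump. Then squeeze the release button on the camera head and pull the mast straight up past its first stop to the second stop, fully out. Finish while still holding the head up there, since the mast sinks when let go, and leave the other parts on the counter undisturbed.

Things in the scene. Friction and masses are not known exactly. Their poses are not given: they have to be found in the camera images.
- stand: photo stand for returned parts, fixed to the counter: grey base plate 240 x 440 x 15 mm. Origin on the counter; in its own axes (x away from the robot, y left, z up, at yaw 0) the turntable axis stands at (0, +130 mm), the handwheel axis at (-100, +20 mm) and the mast axis at (0, -170 mm). The plate spans x -155..+85, y -220..+220 mm. A small fixed steel index post stands beside the turntable rim on the side of the mast, at (0, +46 mm)
- platter (a joint): turntable angle in rad, counter-clockwise from above positive; 0 = the line on the platter is at the fixed index post and the pump's shaft points straight at the mast. Starts somewhere between about -1.5 and -0.5. The platter is belt-driven by the handwheel: it turns a third of the wheel's angle, the same way round, and stays where it is left
- turntable: black platter 150 mm across (top 54 mm above the counter) with the water pump fixed on it: aluminium pump with a steel flange and shaft, up to 125 mm above the counter. Origin on the axis, underside of the platter, 46 mm above the counter; its -y axis is the way the pump's shaft points
- handwheel (a joint): angle of the handwheel in rad, counter-clockwise from above positive, 3 times the platter's angle; light friction (under 0.3 N m), stays where it is left
- wheel_grip (a point): middle of the ribbed black grip of the handwheel, on its vertical axis, 83 mm above the counter. The grip is a 58 mm cylinder from 55 to 105 mm above the counter, over an aluminium disc 90 mm across; free all round for fingers from above
- head_grip (a point): centre of the grip block of the camera head, level with the release button; 156 mm above the counter when the mast is down. The block is black, 26 mm thick (stand x), 42 mm wide (stand y); its top is 24 mm above this point, and a wider skirt lies 32 to 40 mm below it. The point's axes are those of the stand
- camera_head: camera head on top of the mast: grip block, and on its +y side (towards the turntable) a small grey camera, from 50 mm from the mast axis on, 42 mm wide, top 10 mm above the middle of the button. Origin on the mast axis under the head; rises with the mast, does not turn
- release_button (a joint): travel in m of the steel release button, a disc 18 mm across on the -x side of the grip block (facing the robot at yaw 0) at the height of head_grip. It stands 8 mm out of the block at 0 and 3 mm out at 0.005 (fully in); spring 2.5 N at first, 5 N fully in. Squeezing block and button together between two fingers presses it. Out, it latches the mast down; the latch is free from about 0.004 on
- upper_section (a joint): extension in m of the upper mast tube, which carries the head: 0 down, 0.065 fully out. It comes out first and ends at the first stop (pull about 4 N)
- lower_section (a joint): extension in m of the lower mast tube, 0 down, 0.065 fully out = second stop, the hard end of the travel; then the head is 130 mm above its lowest place. It follows after the first stop (pull about 10 N). The mast runs straight up and sinks back by itself when let go, onto its latch 12 mm above the lowest place
- bearing: loose steel ball-bearing ring, 52 mm across, 16 mm high, lying on the stand's base plate between mast and turntable; bystander. Origin under its centre
- filter: loose oil-filter can, 76 mm across, 85 mm high, behind the stand; bystander. Origin under its centre
- carton: loose cardboard carton 90 x 120 x 60 mm behind the stand; bystander. Origin under its centre
- plug_box: loose small white carton 55 x 85 x 30 mm, to the right of the stand; bystander. Origin under its centre
- piston: loose plain aluminium piston, 64 mm across, 50 mm high, right of the stand; bystander. Origin under its centre
- wrench: loose steel spanner lying left of the stand; bystander. Origin under its centre

How it is judged (in metres and radians):
On the way, in this order (a step that is already met when the one before it is completed fails the run):
1. the handwheel has brought the pump's shaft round to the mast and the turntable rests there (value of joint platter between -0.08 and 0.08 rad and velocity of joint platter between -0.05 and 0.05 rad/s and contact force between the fingers and turntable below 0.1 N), for 0.3 s.
2. the release button is pressed in with the mast still down (value of joint release_button above 0.0038 m and value of joint upper_section below 0.02 m), for 0.05 s.
3. the upper tube is out to the first stop (value of joint upper_section above 0.06 m), for 0.05 s.
4. both tubes are out: second stop (value of joint each of lower_section, upper_section above 0.06 m), for 0.2 s.
At the end, for the whole second after the job is handed in: The turntable is within 0.08 rad (4.5 degrees) of its index; both mast tubes are out to within 5 mm of their ends; the fingers still hold the camera head, and it stays still there through the last second (all of step 4 and value of joint platter between -0.08 and 0.08 rad and contact force between the fingers and camera_head above 1 N and linear speed of camera_head below 0.02 m/s); the arm keeps its last pose, push and grip.
It fails at once if the turntable or the pump on it is touched by the robot (over 1 N) (contact force between any of the fingers, the arm and turntable above 1 N).
It fails at once if a part lying on the counter is shifted by more than 25 mm (distance of any of bearing, filter, carton, plug_box, piston, wrench from where it was at the start of the episode above 0.025 m).
It also fails if it takes over 61 s, if anything falls off the work surface, if the arm or the gripper's body presses on something with over 40 N, if the wrist force passes 120 N, or if a joint passes its speed limit or range.

## Working session

There is one attempt and no reset: what is moved stays moved. The work goes in short steps, Python scripts to look and compute and a tool call to move; the robot and the scene stay as the last step left them, time stands still between calls to the robot, and variables do not carry over. Pictures are saved under pics/ and viewed, at most 10 in all, crops included, and the job is handed in when it is done.

Besides the shell and the picture viewer there is one more tool, called after "Emit:" by a JSON object that holds its "method" and its "body". play_rows: Moves the arm, as the interface text tells. Its arguments: {"type":"object","properties":{"plan":{"type":"array"}},"required":["plan"]}

```bash
mkdir -p pics; ls; cat > h.py <<'E'
import numpy as np, cv2
from scipy.spatial.transform import Rotation as R
from workcell import robot, eyes, job_done
def cloud(name, depth, st=None):
    c=eyes.get_calibration(name); K=np.array(c["intrinsics"],float); k1=float(c["k1"])
    h,w=depth.shape; u,v=np.meshgrid(np.arange(w),np.arange(h))
    n=cv2.undistortPoints(np.stack([u,v],-1).reshape(-1,1,2).astype(float),K,np.array([k1,0,0,0,0.])).reshape(h,w,2)
    P=np.concatenate([n*depth[...,None],depth[...,None]],-1)
    if "hand_eye" in c:
        H=np.array(c["hand_eye"]); P=P@H[:3,:3].T+H[:3,3]
        P=P@R.from_rotvec(st["tcp_rot"]).as_matrix().T+np.array(st["tool_pos"])
    else:
        M=R.from_rotvec(np.ravel(c["rvec"])).as_matrix(); P=(P-np.ravel(c["tvec"]))@M
    P[depth<=0]=np.nan
    return P
E
cat > a.py <<'E'
from h import *
s=robot.observe(); print(s)
for n in ["top","side"]:
    im,d=eyes.grab_frame(n); cv2.imwrite(f"pics/{n}0.png",im[...,::-1]); P=cloud(n,d); np.save(f"{n}0.npy",P)
    for t in ["stand","turntable","handwheel","camera_head","release_button","bearing","filter","carton","plug_box","piston","wrench"]:
        for m in eyes.masks_of(n,t)[:1]:
            q=P[m["region"]]; q=q[~np.isnan(q[:,0])]
            print(n,t,round(m["confidence"],2),np.round(m["rect"]),len(q), *(np.round(np.percentile(q,[3,50,97],axis=0)).tolist() if len(q) else []))
E
python3 a.py
```

```text
pics
{'time_s': 0.0, 'joint_positions': array([-1.41749710e+00,  2.07411870e-01,  1.54294509e+00, -3.20227545e-05,
        1.39348643e+00, -1.50461790e-01]), 'dq': array([ 2.47596728e-03,  5.71868293e-04, -1.87165878e-04, -1.85346369e-04,
       -1.41593405e-03,  6.77695836e-05]), 'joint_efforts': array([-9.58860146e-04, -3.70881450e+01, -2.81417495e+01,  6.97096484e-02,
        3.60616960e-02, -1.62995984e-04]), 'tool_pos': array([ 171.86733478, -547.88860884,  212.29961547]), 'tcp_rot': array([-3.10320148e+00, -4.74982652e-01,  5.44793010e-05]), 'ft_force': array([-0.38114908,  0.30825607, -0.24270878]), 'torque': array([0.00081997, 0.01481941, 0.01606829]), 'grip_force': 0.0, 'opening': 93.8647757040733}
top stand 0.87 [249. 190. 449. 299.] 18407 [452.0, -258.0, 13.0] [557.0, -55.0, 17.0] [673.0, 147.0, 162.0]
top turntable 0.81 [258. 192. 321. 256.] 3260 [537.0, 6.0, 52.0] [595.0, 69.0, 56.0] [662.0, 135.0, 121.0]
top handwheel 0.59 [319. 249. 354. 290.] 1236 [462.0, -76.0, 53.0] [497.0, -34.0, 92.0] [538.0, 2.0, 108.0]
top camera_head 0.76 [383. 206. 455. 238.] 1363 [568.0, -247
[... 1327 characters left out ...]
155.0] [575.0, -231.0, 162.0] [578.0, -225.0, 166.0]
side bearing 0.73 [246. 244. 282. 283.] 1058 [460.0, -76.0, 51.0] [492.0, -53.0, 80.0] [533.0, -16.0, 107.0]
side filter 0.66 [360. 246. 396. 293.] 1280 [713.0, -171.0, 2.0] [739.0, -149.0, 75.0] [779.0, -105.0, 87.0]
side carton 0.81 [313. 176. 368. 229.] 1903 [713.0, 29.0, 4.0] [753.0, 75.0, 57.0] [808.0, 146.0, 63.0]
side plug_box 0.61 [306. 376. 351. 418.] 1267 [482.0, -406.0, 11.0] [512.0, -370.0, 29.0] [542.0, -328.0, 33.0]
side piston 0.77 [353. 344. 387. 382.] 1055 [595.0, -367.0, 2.0] [621.0, -341.0, 48.0] [654.0, -307.0, 52.0]
side wrench 0.86 [219. 178. 284. 195.] 379 [484.0, 235.0, -0.0] [558.0, 258.0, 6.0] [647.0, 286.0, 11.0]
```

```bash
cat > b.py <<'E'
from h import *
P=np.load("top0.npy"); Q=np.load("side0.npy")
def box(P,x0,x1,y0,y1,z0,z1):
    with np.errstate(invalid='ignore'):
        m=(P[...,0]>x0)&(P[...,0]<x1)&(P[...,1]>y0)&(P[...,1]<y1)&(P[...,2]>z0)&(P[...,2]<z1)
    return P[m]
for n,p in (("top",P),("side",Q)):
    for nm,b in dict(platter=(500,700,-20,160,49,60),grip=(440,560,-90,20,101,112),head=(540,640,-270,-180,174,190),cam=(540,640,-185,-110,155,175)).items():
        q=box(p,*b)
        if len(q)>5:
            (c,r)=cv2.minEnclosingCircle(q[:,:2].astype(np.float32)); rr=cv2.minAreaRect(q[:,:2].astype(np.float32))
            print(n,nm,len(q),np.round(c,1),round(r,1),"rect",np.round(rr[0],1),np.round(rr[1],1),round(rr[2],1),np.round(q.mean(0),1))
    q=box(p,400,720,-300,200,11,20); rr=cv2.minAreaRect(q[:,:2].astype(np.float32)); print(n,"plate",rr)
for n in("top","side"):
    im=cv2.imread(f"pics/{n}0.png"); r=(180,130,500,310) if n=="top" else (210,170,400,420)
    c=im[r[1]:r[3],r[0]:r[2]]; f=min(800/c.shape[1],600/c.shape[0]); cv2.imwrite(f"pics/{n}0c.png",cv2.resize(c,None,fx=f,fy=f,interpolation=cv2.INTER_CUBIC)); print(f)
E
python3 b.py
```

```text
top platter 2260 [583.4  52.5] 100.2 rect [595.9  54.5] [183.6 147.7] 71.1 [590.6  66.2  54.7]
top grip 602 [499.6 -37.3] 30.0 rect [499.6 -36.6] [58.1 57.8] 55.8 [499.2 -36.7 105.7]
top head 298 [ 595.2 -230.7] 24.0 rect [ 595.6 -231. ] [44.4 26.6] 89.6 [ 594.8 -229.2  180.4]
top cam 420 [ 597.2 -157. ] 28.2 rect [ 597.3 -154.4] [50.1 42.6] 86.6 [ 596.3 -158.   161.6]
top plate ((582.5674438476562, -59.94587707519531), (442.41021728515625, 277.3155212402344), 88.68123626708984)
side platter 1260 [593.3  62.9] 83.1 rect [591.   61.8] [130.7 149.1] 47.4 [590.1  50.   53.2]
side grip 400 [497.5 -38.6] 30.4 rect [496.8 -37.9] [56.2 56.8] 83.0 [497.  -38.9 104.4]
side head 245 [ 591.8 -230.3] 23.4 rect [ 592.4 -230.7] [44.4 26.6] 88.5 [ 592.1 -230.7  178.8]
side cam 308 [ 594.5 -158.5] 27.5 rect [ 595.3 -156. ] [47.5 43. ] 84.1 [ 593.4 -162.3  160.2]
side plate ((581.37841796875, -59.05290222167969), (440.31878662109375, 280.11981201171875), 88.98098754882812)
2.5
2.4
```

View pics/top0c.png

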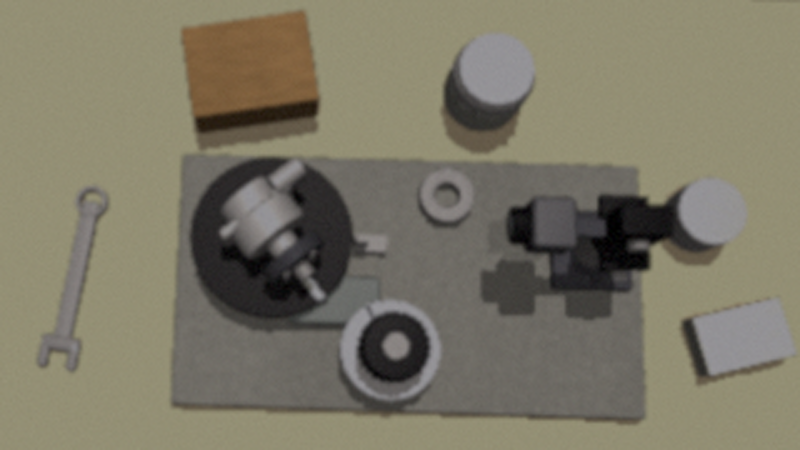

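The picture shows the pump's shaft pointing down-right at crop (320,295), about -1 rad. The wheel grip is at crop (395,347), and the head's button side faces the robot. Mast is at about (593,-231), wheel at (498.5,-37.5) and stand yaw about -1.4°.

```bash
cat > c.py <<'E'
from h import *
import sys
from b import box
E
cat > shaft.py <<'E'
from h import *
def ang(P,c=(600,69)):
    d=P[...,:2]-np.array(c); r=np.hypot(d[...,0],d[...,1])
    with np.errstate(invalid='ignore'): m=(r<85)&(P[...,2]>62)&(P[...,2]<130)
    q=P[m]; dd=d[m]; rr=r[m]
    k=rr>48
    a=np.arctan2(dd[k,1],dd[k,0])-(-np.pi/2-0.024)
    a=(a+np.pi)%(2*np.pi)-np.pi
    h,e=np.histogram(a,bins=24,range=(-np.pi,np.pi)); 
    for i in np.nonzero(h)[0]:
        j=k.nonzero()[0][(a>=e[i])&(a<e[i+1])]
        print(round(e[i],2),h[i],np.round(q[j].mean(0)),round(a[(a>=e[i])&(a<e[i+1])].mean(),3))
if __name__=="__main__":
    for n in("top","side"): print(n); ang(np.load(f"{n}0.npy"))
E
python3 shaft.py; python3 -c "
import numpy as np
p=np.array([171.87,-547.89]);w=np.array([498.5,-37.5]);s=.304
d=w-p;print(d@[np.cos(s),np.sin(s)],d@[np.sin(s),-np.cos(s)])"
```

```text
top
-1.05 15 [560.  39.  96.] -0.9
-0.79 2 [565.  33.  92.] -0.744
1.05 40 [651.  48. 113.] 1.197
1.31 19 [652.  59. 113.] 1.398
side
-1.57 6 [552.  68.  89.] -1.518
-1.31 2 [555.  45.  90.] -1.062
-1.05 23 [558.  38.  92.] -0.907
-0.79 8 [564.  33.  93.] -0.761
-0.52 1 [584.  24.  94.] -0.314
0.79 4 [645.  42. 108.] 1.042
1.05 33 [649.  46. 109.] 1.157
1.31 2 [653.  55. 112.] 1.338
464.4326822799282 -389.21381351420615
```

View pics/side0c.png

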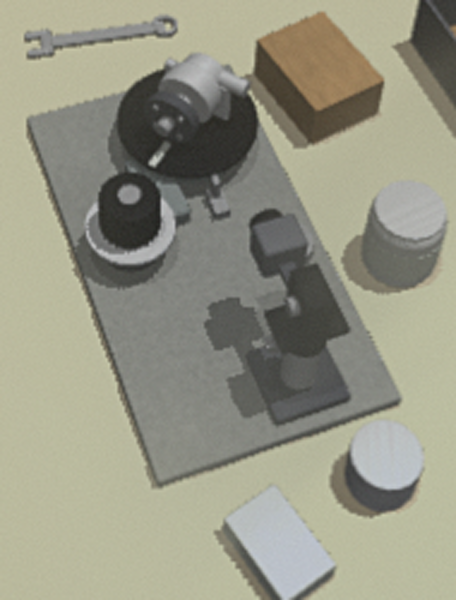

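The side view confirms the layout: shaft near crop (155,155), wheel grip at (130,210), and the head button facing the robot. The platter is at about -0.87 rad. I'm moving over the wheel.

Emit:
{"method": "play_rows", "body": {"plan": [[1, 31, -26, 0, 0, 0, 0], [1, 62, -52, 0, 0, 0, 0], [1, 93, -78, 0, 0, 0, 0], [1, 124, -104, 0, 0, 0, 0], [1, 155, -130, 0, 0, 0, 0]]}}

```text
time_s: 1.62
tool_pos: [281.6, -376.7, 213.5]
tcp_rot: [3.105, 0.474, 0.0]
ft_force: [0.7, 0.5, 0.1]
opening: 94.4
grip_force: 0.0
```

Emit:
{"method": "play_rows", "body": {"plan": [[1, 31, -26, 0, 0, 0, 0], [1, 62, -52, 0, 0, 0, 0], [1, 93, -78, 0, 0, 0, 0], [1, 124, -104, 0, 0, 0, 0], [1, 155, -130, 0, 0, 0, 0]]}}

```text
time_s: 2.03
tool_pos: [390.8, -206.1, 213.9]
tcp_rot: [3.105, 0.475, 0.001]
ft_force: [1.3, -1.2, -0.0]
opening: 93.8
grip_force: 0.0
```

Emit:
{"method": "play_rows", "body": {"plan": [[1, 31, -26, 0, 0, 0, 0.07], [1, 62, -52, 0, 0, 0, 0.14], [1, 93, -78, 0, 0, 0, 0.2], [1, 124, -104, 0, 0, 0, 0.2], [1, 154, -129, 0, 0, 0, 0.2]]}}

```text
time_s: 2.45
tool_pos: [499.2, -36.6, 213.8]
tcp_rot: [3.137, 0.164, 0.001]
ft_force: [1.3, -0.6, -0.5]
opening: 93.9
grip_force: 0.0
```

Emit:
{"method": "play_rows", "body": {"plan": [[1, 0, 0, 0, 0, 0, 0], [1, 0, 0, 0, 0, 0, 0]]}}

```text
time_s: 2.62
tool_pos: [498.9, -37.0, 213.4]
tcp_rot: [3.137, 0.17, -0.001]
ft_force: [0.4, 0.1, -0.3]
opening: 93.7
grip_force: 0.0
```

```bash
cat > w.py <<'E'
from h import *
s=robot.observe(); im,d=eyes.grab_frame("wrist"); P=cloud("wrist",d,s); cv2.imwrite("pics/w1.png",im[...,::-1])
print(s["time_s"],s["tool_pos"],s["tcp_rot"],s["joint_positions"])
M=R.from_rotvec(s["tcp_rot"]).as_matrix()
with np.errstate(invalid='ignore'): m=(P[...,2]>98)&(P[...,2]<112)&(np.hypot(P[...,0]-498,P[...,1]+38)<50)
q=P[m]; print(len(q))
if len(q)>20:
    c,r=cv2.minEnclosingCircle(q[:,:2].astype(np.float32)); print(c,r,q.mean(0)); print("tool shift",M.T@(np.r_[c,94-25+0]-s["tool_pos"]))
E
python3 w.py
```

```text
2.6167 [498.86320848 -37.0381282  213.37612664] [ 3.13675342e+00  1.69881463e-01 -5.48203683e-04] [-2.47065151e-01  4.68538246e-02  1.72078091e+00 -3.41505814e-04
  1.37421937e+00  1.21558689e+00]
2872
(499.0254821777344, -37.075294494628906) 30.47149085998535 [500.53348574 -36.80406804 104.92190905]
tool shift [2.09519418e-01 2.22683043e-02 1.44376069e+02]
```

Emit:
{"method": "play_rows", "body": {"plan": [[1, 0, 0, 38, 0, 0, 0], [1, 0, 0, 76, 0, 0, 0], [1, 0, 0, 110, 0, 0, 0], [1, 0, 0, 132, 0, 0, 0], [1, 0, 0, 142, 0, 0, 0]]}}

```text
time_s: 3.08
tool_pos: [494.5, -39.7, 67.8]
tcp_rot: [-3.136, -0.158, 0.011]
ft_force: [0.2, 0.6, 0.3]
opening: 94.0
grip_force: 0.0
```

Emit:
{"method": "play_rows", "body": {"plan": [[0.5, 0, 0, 0, 0, 0, 0], [0.4, 0, 0, 0, 0, 0, 0], [0.4, 0, 0, 0, 0, 0, 0], [0.4, 0, 0, 0, 0, 0, 0], [0.4, 0, 0, 0, 0, 0, 0]]}}

```text
time_s: 3.5
tool_pos: [499.9, -39.2, 73.3]
tcp_rot: [3.136, 0.163, 0.006]
ft_force: [-0.1, -0.2, 0.9]
opening: 64.4
grip_force: 0.0
```

Emit:
{"method": "play_rows", "body": {"plan": [[0.4, 0, 0, 0, 0, 0, 0], [0.4, 0, 0, 0, 0, 0, 0], [0.4, 0, 0, 0, 0, 0, 0], [0.4, 0, 0, 0, 0, 0, 0]]}}

```text
time_s: 3.83
tool_pos: [499.5, -37.0, 73.0]
tcp_rot: [-3.135, -0.162, -0.004]
ft_force: [-0.6, 4.9, 5.0]
opening: 57.4
grip_force: 30.0
```

Emit:
{"method": "play_rows", "body": {"plan": [[0.4, 0, 0, 0, 0, 0, -0.1], [0.4, 0, 0, 0, 0, 0, -0.2], [0.4, 0, 0, 0, 0, 0, -0.3], [0.4, 0, 0, 0, 0, 0, -0.4], [0.4, 0, 0, 0, 0, 0, -0.5]]}}

```text
time_s: 4.25
tool_pos: [499.5, -37.0, 73.0]
tcp_rot: [-2.996, -0.94, -0.005]
ft_force: [0.3, 4.9, 5.0]
opening: 57.5
grip_force: 30.0
```

Emit:
{"method": "play_rows", "body": {"plan": [[0.4, 0, 0, 0, 0, 0, -0.1], [0.4, 0, 0, 0, 0, 0, -0.2], [0.4, 0, 0, 0, 0, 0, -0.3], [0.4, 0, 0, 0, 0, 0, -0.4], [0.4, 0, 0, 0, 0, 0, -0.5]]}}

```text
time_s: 4.67
tool_pos: [499.4, -37.0, 73.0]
tcp_rot: [-2.67, -1.652, -0.005]
ft_force: [0.2, 5.6, 4.1]
opening: 57.2
grip_force: 30.0
```

Emit:
{"method": "play_rows", "body": {"plan": [[0.4, 0, 0, 0, 0, 0, -0.1], [0.4, 0, 0, 0, 0, 0, -0.2], [0.4, 0, 0, 0, 0, 0, -0.3], [0.4, 0, 0, 0, 0, 0, -0.4], [0.4, 0, 0, 0, 0, 0, -0.5]]}}

```text
time_s: 5.08
tool_pos: [499.4, -37.1, 73.0]
tcp_rot: [-2.179, -2.262, -0.005]
ft_force: [0.7, 5.6, 4.5]
opening: 57.4
grip_force: 30.0
```

Emit:
{"method": "play_rows", "body": {"plan": [[0.4, 0, 0, 0, 0, 0, -0.1], [0.4, 0, 0, 0, 0, 0, -0.2], [0.4, 0, 0, 0, 0, 0, -0.3], [0.4, 0, 0, 0, 0, 0, -0.4], [0.4, 0, 0, 0, 0, 0, -0.5]]}}

```text
time_s: 5.5
tool_pos: [499.5, -37.1, 73.0]
tcp_rot: [1.551, 2.731, 0.005]
ft_force: [1.8, 5.4, 4.3]
opening: 57.8
grip_force: 30.0
```

Emit:
{"method": "play_rows", "body": {"plan": [[0.4, 0, 0, 0, 0, 0, -0.1], [0.4, 0, 0, 0, 0, 0, -0.2], [0.4, 0, 0, 0, 0, 0, -0.3], [0.4, 0, 0, 0, 0, 0, -0.4], [0.4, 0, 0, 0, 0, 0, -0.4]]}}

```text
time_s: 5.92
tool_pos: [499.5, -37.1, 73.0]
tcp_rot: [0.978, 2.984, 0.004]
ft_force: [1.0, 6.4, 4.0]
opening: 57.3
grip_force: 30.0
```

```bash
cat > d.py <<'E'
from h import *
from shaft import ang
s=robot.observe(); print(s["time_s"],s["tool_pos"],s["joint_positions"],s["ft_force"])
ims=[]
for n,r in (("top",(240,170,400,300)),("side",(240,170,400,300))):
    im,d=eyes.grab_frame(n); P=cloud(n,d); np.save(f"{n}1.npy",P); print(n); ang(P)
    ims.append(cv2.resize(im[r[1]:r[3],r[0]:r[2],::-1],None,fx=2.5,fy=2.5,interpolation=cv2.INTER_CUBIC))
import sys; cv2.imwrite(f"pics/{sys.argv[1]}.png",np.hstack(ims))
E
python3 d.py t1
```

```text
5.9167 [499.47602528 -37.09952816  73.01546727] [-0.24879815  0.21673571  1.84925106  0.00283972  1.07405999 -1.18724723] [0.9822325  6.37370022 3.95232861]
top
-0.26 10 [594.  20.  97.] -0.094
0.0 6 [602.  19.  97.] 0.062
1.83 38 [652.  90. 114.] 1.985
2.09 22 [645.  98. 113.] 2.171
side
-0.79 2 [570.  30.  80.] -0.633
-0.26 24 [593.  18.  91.] -0.112
0.0 5 [600.  16.  91.] 0.023
1.57 1 [651.  81. 113.] 1.818
1.83 25 [650.  87. 111.] 1.942
2.09 4 [646.  97. 112.] 2.133
```

View pics/t1.png

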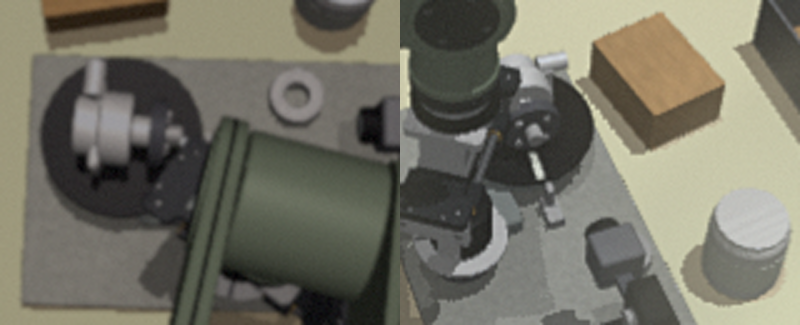

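The shaft now nearly points at the mast. In the side crop, the white line at (540,175) runs just left of the post at (553,212). I'll turn it a little more and then measure the line.

Emit:
{"method": "play_rows", "body": {"plan": [[0.4, 0, 0, 0, 0, 0, -0.08], [0.4, 0, 0, 0, 0, 0, -0.15], [0.4, 0, 0, 0, 0, 0, -0.15], [0.4, 0, 0, 0, 0, 0, -0.15]]}}

```text
time_s: 6.35
tool_pos: [499.5, -37.1, 73.0]
tcp_rot: [0.757, 3.047, 0.004]
ft_force: [0.6, 7.4, 4.6]
opening: 57.5
grip_force: 30.0
```

```bash
cat > e.py <<'E'
from h import *
from scipy.optimize import least_squares
s=robot.observe(); print(s["time_s"],s["joint_positions"][5])
im,d=eyes.grab_frame("side"); P=cloud("side",d); g=im.mean(-1)
c0=np.array([600,69.])
r=np.hypot(P[...,0]-c0[0],P[...,1]-c0[1])
with np.errstate(invalid='ignore'):
    plat=(P[...,2]>50)&(P[...,2]<58)&(r<80)
q=P[plat]; rr=r[plat]; a=np.arctan2(q[:,1]-c0[1],q[:,0]-c0[0])
e=[q[(a>=t)&(a<t+.1)][np.argmax(rr[(a>=t)&(a<t+.1)])] for t in np.arange(-3.1,3.1,.1) if ((a>=t)&(a<t+.1)&(rr>68)).any()]
e=np.array(e); f=least_squares(lambda p:np.hypot(e[:,0]-p[0],e[:,1]-p[1])-p[2],[600,69,75],loss='soft_l1'); print("platter",f.x,len(e))
# bright line on platter
c=f.x[:2]; dd=P[...,:2]-c; r=np.hypot(dd[...,0],dd[...,1]); b=(np.arctan2(dd[...,1],dd[...,0])+np.pi/2+.024+np.pi)%(2*np.pi)-np.pi
ln=plat&(abs(b)<.6)&(r>30)&(r<76)&(g>110); print("line px",ln.sum(), "ang",np.median(b[ln]), np.average(b[ln],weights=r[ln]))
L=P[ln]; vx,vy,x,y=cv2.fitLine(L[:,:2].astype(np.float32),cv2.DIST_HUBER,0,.01,.01).ravel(); t=np.arctan2(vy,vx); print("line dir",(t+np.pi/2+.024+np.pi/2)%np.pi-np.pi/2, L.mean(0))
with np.errstate(invalid='ignore'): po=(abs(b)<.3)&(r>78)&(r<95)&(P[...,2]>22)
print("post",po.sum(),np.nanmean(P[po],axis=0),np.median(b[po]))
v,u=np.argwhere(po|ln).mean(0).astype(int)
cv2.imwrite("pics/line.png",cv2.resize(im[v-25:v+25,u-35:u+35,::-1],None,fx=10,fy=10,interpolation=cv2.INTER_CUBIC))
E
python3 e.py
```

```text
6.35 -1.3341200443818901
platter [598.22395446  69.82555373  74.55832586] 33
line px 30 ang 0.013336558724616365 0.013008845029880612
line dir -0.16902125 [597.59580754  12.70546927  54.22331416]
post 58 [596.38469175 -17.25578028  33.71653161] -0.004193591119294071
```

View pics/line.png

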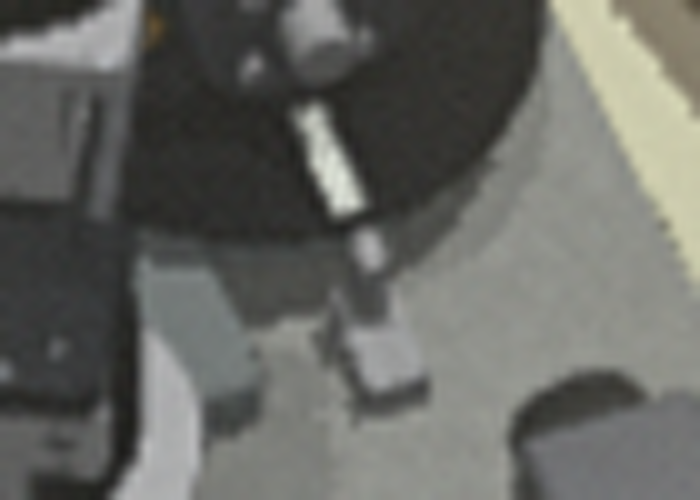

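The white line meets the post, both near crop (345,215), and measures about 0.01 rad off. I'll release, lift and move to the mast.

Emit:
{"method": "play_rows", "body": {"plan": [[1, 0, 0, 0, 0, 0, 0], [1, 0, 0, 0, 0, 0, 0], [1, 0, 0, 0, 0, 0, 0], [1, 0, 0, 0, 0, 0, 0], [1, 0, 0, 0, 0, 0, 0]]}}

```text
time_s: 6.82
tool_pos: [498.3, -38.9, 71.4]
tcp_rot: [-0.759, -3.048, 0.0]
ft_force: [0.9, -0.1, 0.0]
opening: 87.6
grip_force: 0.0
```

Emit:
{"method": "play_rows", "body": {"plan": [[1, 0, 0, -20, 0, 0, 0], [1, 0, 0, -55, 0, 0, 0], [1, 0, 0, -95, 0, 0, 0], [1, 0, 0, -135, 0, 0, 0], [1, 0, 0, -160, 0, 0, 0]]}}

```text
time_s: 7.23
tool_pos: [499.9, -39.2, 235.9]
tcp_rot: [0.758, 3.043, -0.0]
ft_force: [0.7, -0.6, 0.4]
opening: 94.2
grip_force: 0.0
```

Emit:
{"method": "play_rows", "body": {"plan": [[1, -17, -13, 0, 0, 0, 0.11], [1, -34, -26, 0, 0, 0, 0.22], [1, -52, -39, 0, 0, 0, 0.33], [1, -69, -51, 0, 0, 0, 0.44], [1, -86, -64, 0, 0, 0, 0.55]]}}

```text
time_s: 7.65
tool_pos: [544.6, -136.5, 231.4]
tcp_rot: [-1.566, -2.724, 0.0]
ft_force: [-1.2, 0.3, -1.0]
opening: 93.8
grip_force: 0.0
```

Emit:
{"method": "play_rows", "body": {"plan": [[1, -21, -2, 0, 0, 0, 0.11], [1, -43, -4, 0, 0, 0, 0.22], [1, -64, -6, 0, 0, 0, 0.33], [1, -86, -8, 0, 0, 0, 0.44], [1, -107, -9, 0, 0, 0, 0.557]]}}

```text
time_s: 8.07
tool_pos: [591.0, -233.6, 231.0]
tcp_rot: [-2.254, -2.187, 0.001]
ft_force: [0.0, 0.6, -0.4]
opening: 93.6
grip_force: 0.0
```

Emit:
{"method": "play_rows", "body": {"plan": [[1, 0, 0, 0, 0, 0, 0], [1, 0, 0, 0, 0, 0, 0], [1, 0, 0, 0, 0, 0, 0]]}}

```text
time_s: 8.32
tool_pos: [590.4, -231.6, 231.0]
tcp_rot: [-2.245, -2.196, 0.0]
ft_force: [-0.1, 0.0, -0.7]
opening: 94.0
grip_force: 0.0
```

```bash
cat > f.py <<'E'
from h import *
s=robot.observe(); im,d=eyes.grab_frame("wrist"); P=cloud("wrist",d,s); cv2.imwrite("pics/w2.png",im[...,::-1])
print(s["time_s"],s["tool_pos"],s["tcp_rot"],s["joint_positions"],s["opening"])
M=R.from_rotvec(s["tcp_rot"]).as_matrix(); print(np.round(M,3))
with np.errstate(invalid='ignore'): m=(P[...,2]>172)&(P[...,2]<188)&(np.hypot(P[...,0]-594,P[...,1]+231)<45)
q=P[m]; print(len(q))
if len(q)>20:
    rr=cv2.minAreaRect(q[:,:2].astype(np.float32)); print(rr,q.mean(0)); print("tool shift",M.T@(np.r_[rr[0][0]-1.5,rr[0][1],145]-s["tool_pos"]))
E
python3 f.py
```

```text
8.3167 [ 590.41470019 -231.60725397  230.96080346] [-2.24485093e+00 -2.19553616e+00  7.95992827e-05] [-5.10379955e-01  3.19752974e-01  1.36405875e+00  3.97275589e-04
  1.45930257e+00 -4.88213446e-01] 94.03906645924401
[[ 0.022  1.    -0.001]
 [ 1.    -0.022  0.001]
 [ 0.001 -0.001 -1.   ]]
1752
((595.3944091796875, -228.7586669921875), (41.43028259277344, 25.53870964050293), 88.19932556152344) [ 595.1930021  -227.54712411  179.65414735]
tool shift [ 2.8338458   3.51519015 85.95984708]
```

View pics/w2.png

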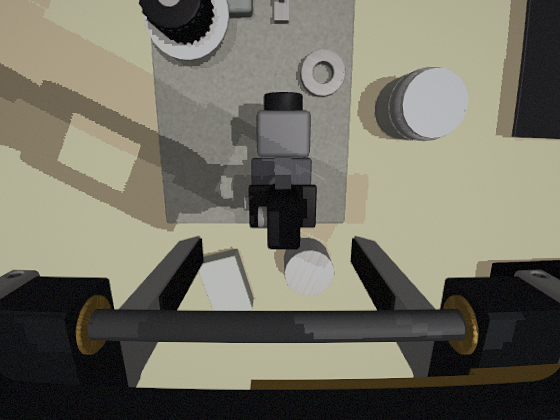

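The block is centred between the fingers at about (283,215), with the camera at (283,130) and the piston clear at (308,265). Descending.

Emit:
{"method": "play_rows", "body": {"plan": [[1, 2, 3, 25, 0, 0, 0], [1, 2, 3, 50, 0, 0, 0], [1, 2, 3, 70, 0, 0, 0], [1, 2, 3, 80, 0, 0, 0], [1, 2, 3, 86, 0, 0, 0]]}}

```text
time_s: 8.78
tool_pos: [592.7, -228.7, 143.6]
tcp_rot: [-2.244, -2.194, 0.001]
ft_force: [0.8, -1.7, 0.2]
opening: 93.7
grip_force: 0.0
```

Emit:
{"method": "play_rows", "body": {"plan": [[1, 0, 0, 0, 0, 0, 0], [0.6, 0, 0, 0, 0, 0, 0], [0.2, 0, 0, 0, 0, 0, 0], [0, 0, 0, 0, 0, 0, 0], [0, 0, 0, 0, 0, 0, 0]]}}

```text
time_s: 9.2
tool_pos: [594.8, -230.8, 146.9]
tcp_rot: [2.246, 2.193, 0.001]
ft_force: [0.3, -0.7, -0.1]
opening: 71.3
grip_force: 0.0
```

Emit:
{"method": "play_rows", "body": {"plan": [[0, 0, 0, 0, 0, 0, 0], [0, 0, 0, 0, 0, 0, 0], [0, 0, 0, 0, 0, 0, 0], [0, 0, 0, 0, 0, 0, 0], [0, 0, 0, 0, 0, 0, 0]]}}

```text
time_s: 9.62
tool_pos: [593.8, -230.4, 145.4]
tcp_rot: [-2.248, -2.194, 0.0]
ft_force: [-1.8, -0.9, 2.7]
opening: 37.3
grip_force: 1.4
```

Emit:
{"method": "play_rows", "body": {"plan": [[0, 0, 0, 0, 0, 0, 0], [0, 0, 0, 0, 0, 0, 0], [0, 0, 0, 0, 0, 0, 0], [0, 0, 0, 0, 0, 0, 0]]}}

```text
time_s: 9.95
tool_pos: [594.4, -230.4, 145.4]
tcp_rot: [2.247, 2.195, 0.0]
ft_force: [1.6, -0.6, -0.1]
opening: 28.1
grip_force: 30.0
```

The opening is 28 mm, so the button is pressed in. Pulling up.

Emit:
{"method": "play_rows", "body": {"plan": [[0, 0, 0, -4, 0, 0, 0], [0, 0, 0, -10, 0, 0, 0], [0, 0, 0, -18, 0, 0, 0], [0, 0, 0, -26, 0, 0, 0], [0, 0, 0, -34, 0, 0, 0]]}}

```text
time_s: 10.37
tool_pos: [594.3, -230.3, 179.4]
tcp_rot: [2.248, 2.195, 0.0]
ft_force: [4.6, -0.9, -3.8]
opening: 28.3
grip_force: 30.0
```

Emit:
{"method": "play_rows", "body": {"plan": [[0, 0, 0, -8, 0, 0, 0], [0, 0, 0, -16, 0, 0, 0], [0, 0, 0, -24, 0, 0, 0], [0, 0, 0, -29, 0, 0, 0], [0, 0, 0, -32, 0, 0, 0]]}}

```text
time_s: 10.78
tool_pos: [594.2, -230.2, 212.0]
tcp_rot: [2.248, 2.194, 0.001]
ft_force: [6.7, -2.0, -9.2]
opening: 28.1
grip_force: 30.0
```

Emit:
{"method": "play_rows", "body": {"plan": [[0, 0, 0, -4, 0, 0, 0], [0, 0, 0, -10, 0, 0, 0], [0, 0, 0, -17, 0, 0, 0], [0, 0, 0, -24, 0, 0, 0], [0, 0, 0, -31, 0, 0, 0]]}}

```text
time_s: 11.2
tool_pos: [594.1, -230.2, 240.9]
tcp_rot: [-2.248, -2.194, -0.0]
ft_force: [6.4, -1.9, -10.9]
opening: 28.0
grip_force: 30.0
```

Emit:
{"method": "play_rows", "body": {"plan": [[0, 0, 0, -8, 0, 0, 0], [0, 0, 0, -16, 0, 0, 0], [0, 0, 0, -24, 0, 0, 0], [0, 0, 0, -28, 0, 0, 0], [0, 0, 0, -31, 0, 0, 0]]}}

```text
time_s: 11.62
tool_pos: [594.1, -230.2, 272.1]
tcp_rot: [-2.248, -2.194, -0.0]
ft_force: [6.7, -1.3, -9.4]
opening: 28.0
grip_force: 30.0
```

Emit:
{"method": "play_rows", "body": {"plan": [[0, 0, 0, -1, 0, 0, 0], [0, 0, 0, -2, 0, 0, 0], [0, 0, 0, -2, 0, 0, 0], [0, 0, 0, -2, 0, 0, 0], [0, 0, 0, -2, 0, 0, 0]]}}

```text
time_s: 12.03
tool_pos: [594.1, -230.3, 273.8]
tcp_rot: [-2.247, -2.194, -0.0]
ft_force: [6.0, -1.1, -9.2]
opening: 28.1
grip_force: 30.0
```

Emit:
{"method": "play_rows", "body": {"plan": [[0, 0, 0, -1, 0, 0, 0], [0, 0, 0, -2, 0, 0, 0], [0, 0, 0, -3, 0, 0, 0], [0, 0, 0, -3, 0, 0, 0], [0, 0, 0, -3, 0, 0, 0]]}}

```text
time_s: 12.45
tool_pos: [594.1, -230.2, 275.6]
tcp_rot: [-2.247, -2.193, -0.0]
ft_force: [8.0, -2.0, -11.4]
opening: 27.8
grip_force: 29.9
```

```bash
cat > g.py <<'E'
from h import *
s=robot.observe(); print(s["time_s"],s["tool_pos"],s["ft_force"])
ims=[]
for n in("top","side"):
    im,d=eyes.grab_frame(n); P=cloud(n,d)
    with np.errstate(invalid='ignore'): m=(abs(P[...,0]-596)<25)&(P[...,1]>-182)&(P[...,1]<-130)&(P[...,2]>200)&(P[...,2]<330)
    print(n,m.sum(),np.percentile(P[m][:,2],[50,80,95]) if m.any() else "")
    ims.append(im[130:430 if n=="side" else 330,180:500,::-1])
cv2.imwrite("pics/end.png",cv2.resize(ims[1],None,fx=2,fy=2))
E
python3 g.py
```

```text
12.45 [ 594.11186821 -230.23617413  275.61012905] [  7.98455825  -2.03416823 -11.38232082]
top 755 [291.67860685 293.34797357 294.53826312]
side 25 [278.44495076 284.30812878 285.29964938]
```

View pics/end.png

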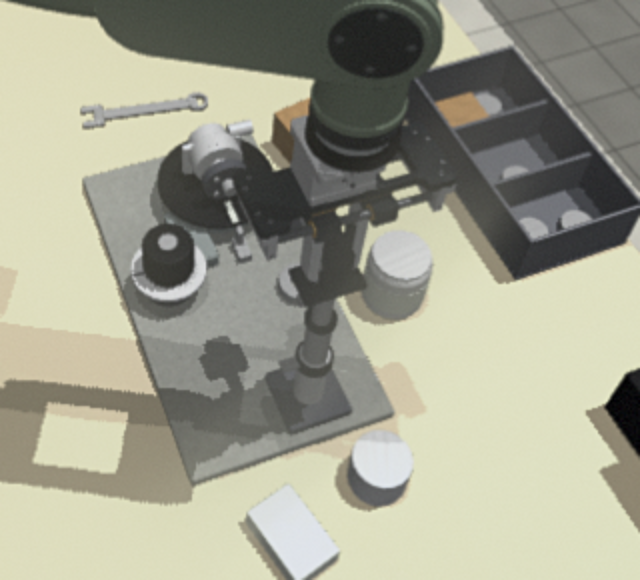

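The mast is extended, with both tube collars visible at (320,320) and (313,355), and the line still sits at the post at (237,225). One more small pull will confirm the stop.

Emit:
{"method": "play_rows", "body": {"plan": [[0, 0, 0, -1, 0, 0, 0], [0, 0, 0, -2, 0, 0, 0], [0, 0, 0, -2, 0, 0, 0], [0, 0, 0, -2, 0, 0, 0], [0, 0, 0, -2, 0, 0, 0]]}}

```text
time_s: 12.97
tool_pos: [594.1, -230.2, 275.8]
tcp_rot: [-2.246, -2.192, 0.0]
ft_force: [9.5, -3.6, -16.3]
opening: 28.3
grip_force: 29.9
```

Emit:
{"method": "play_rows", "body": {"plan": [[0, 0, 0, 0, 0, 0, 0], [0, 0, 0, 0, 0, 0, 0], [0, 0, 0, 0, 0, 0, 0], [0, 0, 0, 0, 0, 0, 0], [0, 0, 0, 0, 0, 0, 0]]}}

```text
time_s: 13.38
tool_pos: [594.1, -230.2, 275.7]
tcp_rot: [-2.246, -2.192, 0.0]
ft_force: [9.7, -3.5, -15.6]
opening: 27.8
grip_force: 29.9
```

The arm moved only 0.2 mm while the force rose from 11 to 16 N, so the mast is against the hard stop and holding still.

```bash
python3 -c "
from workcell import job_done
print(job_done())"
```

```text
the job is handed in; nothing more can be done
None
```

I handed the job in at about 13 s: the line on the turntable is at the post (about 0.01 rad off when measured), and the mast is at its second stop with the camera head still held; the hand-in gave no verdict.

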